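Fit four soldered boards into their case bases

TASK

Four circuit boards have come off the soldering iron. Put each one into the open case base made for its size, lying flat on the four standoffs inside the walls, with its green screw terminals at the cable opening of the base. Leave the bare green board that has no parts on it where it lies.

Things in the scene. Friction and masses are not known exactly. Their poses are not given: they have to be found in the camera images.
- driver_grip (a point): Loose green driver board, 100 (x) x 60 (y) x 2 mm, parts up. Lift it by the tall part in its middle: a black finned heat sink, 42 (x) x 25 (y), top 40 mm over the underside; board clear beside it along y. Point: on that part's axis at the board's centre, 28 mm above the underside. z up; -x points to the edge with 8 green screw terminals. Other parts: below 11 mm.
- supply_grip (a point): Loose red supply board, 72 (x) x 72 (y) x 2 mm, parts up. Lift it by the tall part in its middle: a round dark capacitor, silver top, 30 mm across, top 42 mm over the underside; board clear beside it along y. Point: on that part's axis at the board's centre, 28 mm above the underside. z up; -x points to the edge with 6 green screw terminals. Other parts: below 11 mm.
- relay_grip (a point): Loose blue relay board, 82 (x) x 46 (y) x 2 mm, parts up. Lift it by the tall part in its middle: an orange relay on a black socket, 28 (x) x 22 (y), top 42 mm over the underside; board clear beside it along y. Point: on that part's axis at the board's centre, 28 mm above the underside. z up; -x points to the edge with 5 green screw terminals. Other parts: below 11 mm.
- sensor_grip (a point): Loose white sensor board, 58 (x) x 50 (y) x 2 mm, parts up. Lift it by the tall part in its middle: a yellow and black transformer, 30 (x) x 26 (y), top 40 mm over the underside; board clear beside it along y. Point: on that part's axis at the board's centre, 28 mm above the underside. z up; -x points to the edge with 4 green screw terminals. Other parts: below 11 mm.
- driver_port (a point): Loose light ivory open case base for the driver board: 120 (x) x 80 (y) mm outside, 114 x 74 inside, walls 15 mm high. Four standoffs hold the board's underside 8 mm above the table. Point: middle of the 50 mm wide cable opening in the -x wall, 8 mm above the table. +x points from it into the base, z up; the base's centre lies 58.5 mm along +x. Seated board and base share the x direction.
- supply_port (a point): Loose mid grey open case base for the supply board: 92 (x) x 92 (y) mm outside, 86 x 86 inside, walls 15 mm high. Four standoffs hold the board's underside 8 mm above the table. Point: middle of the 40 mm wide cable opening in the -x wall, 8 mm above the table. +x points from it into the base, z up; the base's centre lies 44.5 mm along +x. Seated board and base share the x direction.
- relay_port (a point): Loose charcoal open case base for the relay board: 102 (x) x 66 (y) mm outside, 96 x 60 inside, walls 15 mm high. Four standoffs hold the board's underside 8 mm above the table. Point: middle of the 35 mm wide cable opening in the -x wall, 8 mm above the table. +x points from it into the base, z up; the base's centre lies 49.5 mm along +x. Seated board and base share the x direction.
- sensor_port (a point): Loose orange open case base for the sensor board: 78 (x) x 70 (y) mm outside, 72 x 64 inside, walls 15 mm high. Four standoffs hold the board's underside 8 mm above the table. Point: middle of the 30 mm wide cable opening in the -x wall, 8 mm above the table. +x points from it into the base, z up; the base's centre lies 37.5 mm along +x. Seated board and base share the x direction.
- bare_centre (a point): The bare board: an empty green circuit board, 100 mm (x) by 60 mm (y) by 2 mm, with rows of pads and no parts on it, lying flat and loose. The point is its centre. It is to be left alone.
Things that resemble listed ones, but are neither listed nor needed, are in the scene too. Leave any turquoise look-alike of the part that bears sensor_grip alone.

How it is judged:
By the outcome, as a careful person would: the job done as asked, in the order asked, and still so for the second after the job is handed in, with the robot touching nothing.
It also fails if it takes over 99 s, if anything falls off the work surface, if the arm or the gripper's body presses on something with over 40 N, if the wrist force passes 120 N, or if a joint passes its speed limit or range.

ROBOT

A 6-joint arm with a two-finger parallel gripper is mounted at the origin on the work surface. World frame = base frame: x ahead of the robot, y to its left, z up, the work surface at z = 0. Lengths are in mm, angles in degrees, forces in N, time in s.
With the tool pointing down it reaches from about 350 to 850 mm from the base axis. Payload 8.1 kg.
Tool frame: the origin (TCP) lies between the finger pads; the fingertips stand 11 mm ahead of it and the grasp point (between the pads) lies 8 mm behind it; z points along the fingers, y is the line along which they close (so a half turn about z gives the same grasp; the last joint's range is limited). The gripper opens to 85 mm and grips with 20 to 120 N. Pads are 22 mm wide; open, the fingers measure 114 mm over their backs; the gripper's body (76 mm by 85 mm) begins 54 mm behind the grasp point. The pads swing forward as they close: fully open they stand 13 mm farther back than shut.
Start: joints at [71.597, 7.471, 85.268, -0, 87.261, -4.893], TCP at [140.15, 583.407, 242.292] pointing down, gripper open.
Joint ranges: [-169.43, 169.43], [-51.17, 129.36], [1.28, 143.12], [-76.62, 256.62], [0, 156.53], [-152.29, 152.29]. Speed limits (degrees/s): [136.94, 136.94, 159.86, 180, 180, 180].

INTERFACE

Orientations are given as [roll, pitch, yaw] about the fixed x, y, z axes, in that order (R = Rz(yaw) Ry(pitch) Rx(roll)).
In Python, from bench import r, snapshot, get_calibration gives the robot as it stands.
- The arm moves only by the tool step_arm, never from a script. Its argument "rows" is a list of rows, each a list of 2 entries, a list of its own where there are three numbers: the shift along the tool's x, y, z in mm, then the turn about the tool's z in degrees. In form: [[[tx, ty, tz], yaw], ...]. A call has 1 to 12 rows; each row is the pose to reach, as a shift and turn from the pose commanded when the call began, along the tool's axes at that moment; what a row does not reach only later rows make up. A row lasts 1/10 s, in which the tool goes at most 50 mm and 8.59 degrees, less where a joint would pass 70% of its speed; a pose out of reach is approached as far as the arm can. A call with a gripper value outside its range is refused whole. "fingers" is the opening, from 0 (shut) to 1 (fully open), set as the call begins (left out, the last holds). The fingers move at their own pace and stop on an object; "squeeze" is the grip in N (left out, the last holds). Time passes only in rows, so rows that repeat a pose let the fingers close. It gives the time, the measured TCP pose, the force, the opening and the grip force at its end, in the units of the state.
- r.sense(): the state, without advancing time (a new reading comes with each control period).
- snapshot(name): name is "scene" or "top" or "wrist"; returns the picture (400x640x3 uint8, blue, green, red); there is no depth.
- get_calibration(name): a dict with "fovy" (degrees; the focal length in pixels is half the picture's height over the tangent of half this angle, whatever the lens; pixels are square), "cx", "cy" (the principal point, pixels), "eye" and "orientation" of the camera in the world. Camera axes: x right, y up, looking along -z (the intrinsics and any distortion apply to the point x, -y, -z); pixel columns grow to the right and rows downward; lengths in mm; the calibration is good to about 2 mm. A picture is of the moment at which its call begins: read the wrist's pose just before it. get_calibration takes no time and is no camera call; for the wrist camera it gives the pose at the moment of the call.
- r.hand_in(): hands the job in; it is judged then, once.
The state is a dict: "time": time; "joint_pos": joint angles; "qd": joint speeds; "joint_efforts": joint torques, N m; "tool_pos": TCP position; "tcp_rot": TCP orientation; "ft_force": force on the tool from outside, world axes, zero at the start; "wrist_torque": the same for the moment, N m; "finger_gap": finger opening in mm; "grip_force": force on a finger pad.
Only numpy, scipy, OpenCV 4.12 (cv2) and the standard library are available. Lean on these libraries where they do the work, as an engineer would, in place of code of your own. Each camera call takes 0.05 s, during which the arm holds its last target. There are 200 camera calls.

## Working session

There is one attempt and no reset: what is moved stays moved. The work goes in short steps, Python scripts to look and compute and a tool call to move; the robot and the scene stay as the last step left them, time stands still between calls to the robot, and variables do not carry over. Pictures are saved under pics/ and viewed, at most 14 in all, crops included, and the job is handed in when it is done.

Besides the shell and the picture viewer there is one more tool, called after "Call:" as name(argument=value, ...) on one line, values as JSON. step_arm: Moves the arm, as the interface text tells. Its arguments: {"type":"object","properties":{"rows":{"type":"array"},"fingers":{"type":"number"},"squeeze":{"type":"number"}},"required":["rows"]}

```bash
mkdir -p pics; ls
python3 - <<'E'
from bench import r,snapshot,get_calibration
import cv2
print(r.sense())
for n in("scene","top","wrist"):
    print(n,get_calibration(n)); im=snapshot(n); cv2.imwrite(f"pics/{n}0.png",im)
E
```

```text
pics
{'time': 0.0, 'joint_pos': array([ 7.15973879e+01,  7.51600810e+00,  8.53291298e+01, -1.27267768e-04,
        8.72617416e+01, -4.89331733e+00]), 'qd': array([ 0.15775568,  0.02406016,  0.0877937 ,  0.0107002 , -0.01934698,
       -0.02056788]), 'joint_efforts': array([ 5.70387583e-04, -5.69431651e+01, -5.00526345e+01, -2.28330259e-04,
        1.55464956e-02, -5.83864562e-05]), 'tool_pos': array([139.97563307, 582.89899276, 241.23646547]), 'tcp_rot': array([-1.79893499e+02, -8.99024786e-03,  1.66490703e+02]), 'ft_force': array([ 0.31307474,  0.43785517, -0.4569175 ]), 'wrist_torque': array([ 0.03565454, -0.0733819 ,  0.00182388]), 'grip_force': 0.0, 'finger_gap': 85.4138006424155}
scene {'fovy': 57.66003099767805, 'cx': 319.69324979443206, 'cy': 205.2025559064492, 'eye': array([971.11648554, 469.84470103, 728.61652925]), 'orientation': array([ 44.01657118,  -0.94538034, 130.9086888 ])}
top {'fovy': 48.67448769075178, 'cx': 330.7059200800383, 'cy': 210.66016087030627, 'eye': array([ 274.73126622,   47.62379349, 1232.20201269]), 'orientation': array([  9.3041713 ,   0.37983274, -91.17615688])}
wrist {'fovy': 63.89076463276938, 'cx': 321.83880146946154, 'cy': 198.9328191900555, 'eye': array([ 68.44991916, 600.69616173, 373.167618  ]), 'orientation': array([-16.90765195,   0.15400637,  76.49922572])}
```

View pics/top0.png

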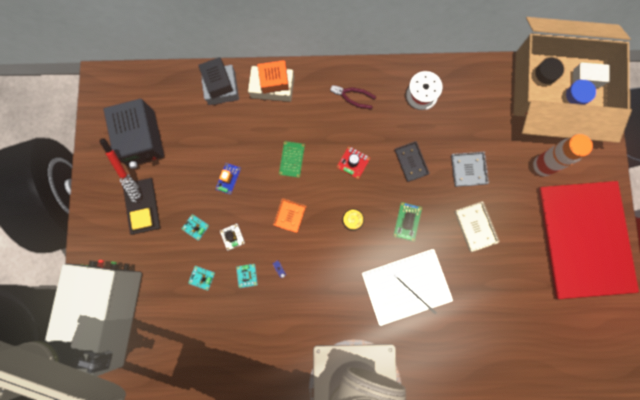

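View pics/scene0.png

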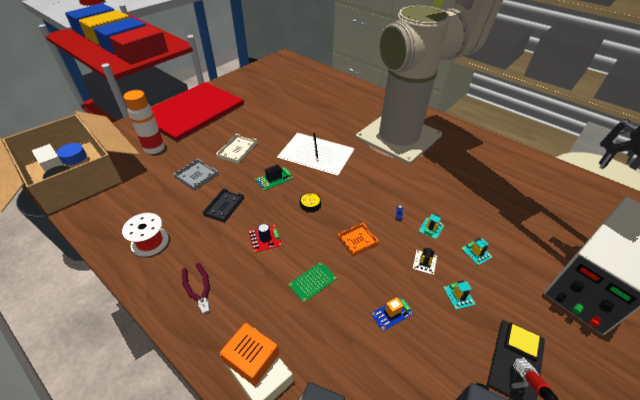

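Top view: the sensor candidates are the white board at (232,237) and the turquoise look-alikes at (195,227), (202,278) and (247,276), which I will not touch. The driver is the populated green board at (408,221), and the bare board is at (291,159). The supply is red at (353,162) and the relay is blue at (228,178). The bases are ivory (478,226), grey (470,169), charcoal (411,161) and orange (290,215). The closed cases at (218,80) and (270,80) and the dark box at (132,130) are distractors.

```bash
cat > h.py <<'E'
import numpy as np,cv2
from scipy.spatial.transform import Rotation as R
from bench import r,snapshot,get_calibration
def P(c,z=0.):
    "returns 3x3 homography world(x,y,at z)->pixel"
    f=200/np.tan(np.radians(c["fovy"]/2)); Rm=R.from_euler("xyz",c["orientation"],degrees=True).as_matrix()
    K=np.array([[f,0,c["cx"]],[0,f,c["cy"]],[0,0,1]])@np.diag([1,-1,-1.])@Rm.T
    return K@np.column_stack([[1,0,0],[0,1,0],np.array([0,0,z])-c["eye"]])
def world(c,uv,z=0.):
    return cv2.perspectiveTransform(np.float64(uv).reshape(-1,1,2),np.linalg.inv(P(c,z)))[:,0]
def pix(c,xy,z=0.):
    return cv2.perspectiveTransform(np.float64(xy).reshape(-1,1,2),P(c,z))[:,0]
def ortho(im,c,x1,y1,w,h,s,z=0.):
    "picture with world +x up, +y left; top left corner = (x1,y1); s px/mm"
    A=np.array([[0,-1/s,x1],[-1/s,0,y1],[0,0,1]])
    return cv2.warpPerspective(im,P(c,z)@A,(w,h),flags=cv2.INTER_CUBIC|cv2.WARP_INVERSE_MAP)
E
python3 - <<'E'
from h import *
c=get_calibration("top")
n="driver supply relay sensor ivory grey charcoal orange bare turq1 turq2 turq3".split()
uv=[(408,221),(353,162),(228,178),(232,237),(478,226),(470,169),(411,161),(290,215),(291,159),(195,227),(202,278),(247,276)]
for a,b in zip(n,world(c,uv)): print(a,b.round())
c=get_calibration("wrist"); im=cv2.imread("pics/wrist0.png")
print(world(c,[(0,0),(639,0),(639,399),(0,399)]).round())
cv2.imwrite("pics/o0.png",ortho(im,c,700,450,700,600,1))
E
```

```text
driver [ 443. -165.]
supply [617. -15.]
relay [578. 344.]
sensor [408. 330.]
ivory [ 424. -360.]
grey [ 589. -349.]
charcoal [ 616. -182.]
orange [467. 167.]
bare [630. 163.]
turq1 [438. 434.]
turq2 [296. 411.]
turq3 [299. 286.]
[[-106.  302.]
 [  47.  938.]
 [ 593.  962.]
 [ 372.   29.]]
```

View pics/o0.png

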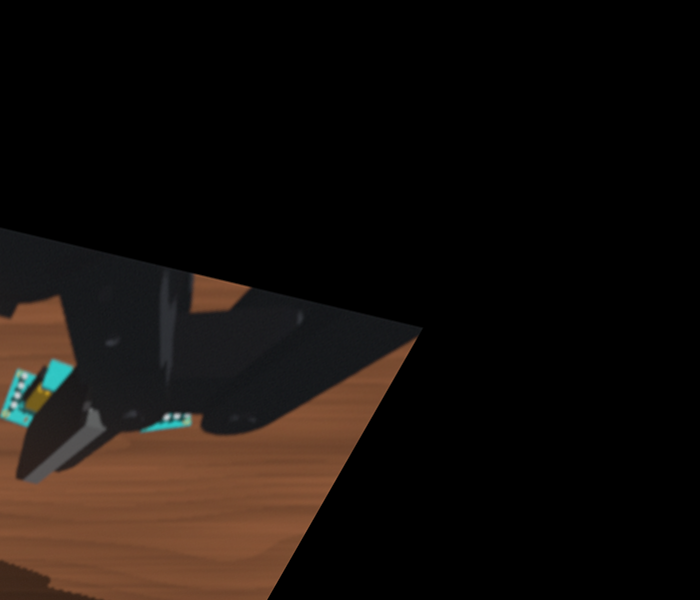

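The gripper hides the lower part of the wrist view, and the usable field lies on the tool's +x side. I'll go to yaw 90 and sweep the columns of objects.

Call:
step_arm(rows=[[[-30,-18,-10],8],[[-75,-44,-20],16],[[-120,-70,-30],24],[[-165,-95,-40],32],[[-210,-121,-50],40],[[-255,-147,-60],48],[[-300,-173,-60],56],[[-345,-200,-60],64],[[-385,-224,-60],72],[[-415,-241,-60],76.5],[[-430,-250,-60],76.5],[[-430,-250,-60],76.5]], fingers=1)

```text
time: 1.35
tool_pos: [501.1, 237.8, 301.6]
tcp_rot: [-179.9, 0.0, 89.8]
ft_force: [-1.5, 0.5, 0.5]
finger_gap: 85.5
grip_force: 0.0
```

```bash
cat > shot.py <<'E'
import sys,json
from h import *
n=sys.argv[1]
c=get_calibration("wrist"); im=snapshot("wrist")
cv2.imwrite(f"pics/{n}.png",im); json.dump({k:np.asarray(v).tolist() for k,v in c.items()},open(f"pics/{n}.json","w"))
s=r.sense(); print(s["time"],s["tool_pos"].round(1),s["tcp_rot"].round(2),s["joint_pos"].round(1),world(c,[(0,0),(639,0),(639,399),(0,399)]).round().tolist())
E
python3 shot.py w1
```

```text
1.4 [500.1 239.2 301.8] [-179.93   -0.     89.92] [20.2 -0.6 87.5  0.  93.2 20.3] [[120.0, 428.0], [879.0, 426.0], [1053.0, -187.0], [-61.0, -183.0]]
```

View pics/w1.png

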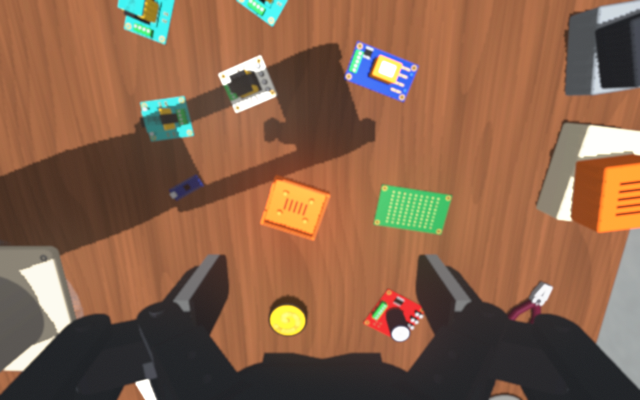

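w1 shows the white sensor board at (247,84), relay at (382,70), orange base at (295,208), bare board at (413,209) and supply at (395,315). Next is the right-hand side.

Call:
step_arm(rows=[[[-30,0,0],0],[[-80,0,0],0],[[-130,0,0],0],[[-180,0,0],0],[[-230,0,0],0],[[-280,0,0],0],[[-330,0,0],0],[[-380,0,0],0],[[-430,0,0],0],[[-480,0,0],0],[[-520,0,0],0],[[-540,0,0],0]])

```text
time: 2.6
tool_pos: [499.7, -301.4, 301.9]
tcp_rot: [-180.0, -0.0, 90.0]
ft_force: [-0.7, 0.7, -0.5]
finger_gap: 85.0
grip_force: 0.0
```

```bash
python3 shot.py w2
python3 - <<'E'
from h import *
import json
L=lambda n:(cv2.imread(f"pics/{n}.png"),{k:np.array(v) for k,v in json.load(open(f"pics/{n}.json")).items()})
a,ca=L("w1");b,cb=L("w2")
T=[]
for n,i,c,x,y,z in [("sensor",a,ca,408,330,2),("relay",a,ca,578,344,2),("orange",a,ca,467,167,15),("supply",a,ca,617,-15,2),("driver",b,cb,443,-165,2),("charcoal",b,cb,616,-182,15),("ivory",b,cb,424,-360,15),("grey",b,cb,589,-349,15)]:
    o=ortho(i,c,x+75,y+75,200,200,4/3,z); cv2.putText(o,n,(3,12),0,.4,(255,255,255)); 
    for k in range(0,200,67): cv2.line(o,(k,0),(k,4),(255,255,255))
    T.append(cv2.resize(o,(198,198)))
cv2.imwrite("pics/t.png",np.vstack([np.hstack(T[:4]),np.hstack(T[4:])]))
E
```

```text
2.65 [ 499.5 -302.9  301.7] [-1.7996e+02  3.0000e-02  8.9940e+01] [-36.2   4.   82.8  -0.1  93.2 -36.2] [[118.0, -112.0], [877.0, -112.0], [1054.0, -724.0], [-61.0, -724.0]]
```

View pics/t.png

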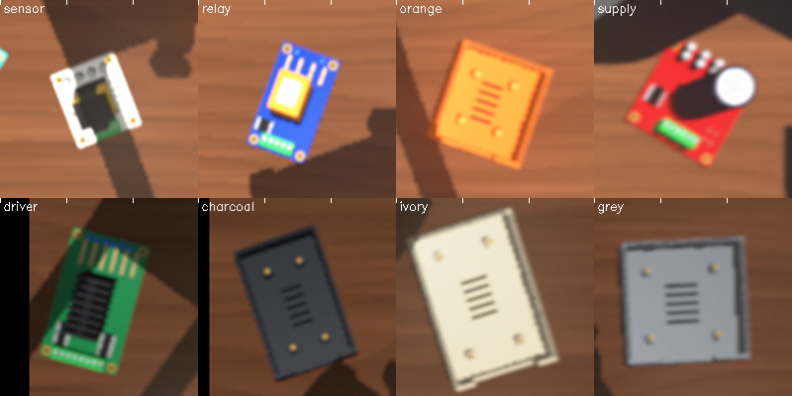

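All eight are identified. The terminals of every board face down in these tiles (world −x side). I'll zoom in to read corners and cable openings.

Run:
```python
from h import *
import json
L=lambda n:(cv2.imread(f"pics/{n}.png"),{k:np.array(v) for k,v in json.load(open(f"pics/{n}.json")).items()})
a,ca=L("w1");b,cb=L("w2")
G=[("orange",a,ca,465,165,15),("charcoal",b,cb,616,-190,15),("ivory",b,cb,424,-355,15),("grey",b,cb,589,-349,15)]
B=[("sensor",a,ca,408,335,2),("relay",a,ca,578,344,2),("supply",a,ca,607,-5,2),("driver",b,cb,443,-155,2)]
for f,S in(("tb",B),("tg",G)):
    T=[]
    for n,i,c,x,y,z in S:
        o=ortho(i,c,x+66,y+66,300,300,300/132,z)
        o=cv2.convertScaleAbs(o,alpha=2.5 if n=="charcoal" else 1.2)
        for k in range(0,132,10): cv2.line(o,(int(k*300/132),0),(int(k*300/132),6),(255,)*3); cv2.line(o,(0,int(k*300/132)),(6,int(k*300/132)),(255,)*3)
        T.append(o)
    cv2.imwrite(f"pics/{f}.png",np.vstack([np.hstack(T[:2]),np.hstack(T[2:])]))
```

```text
(no output)
```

View pics/tb.png

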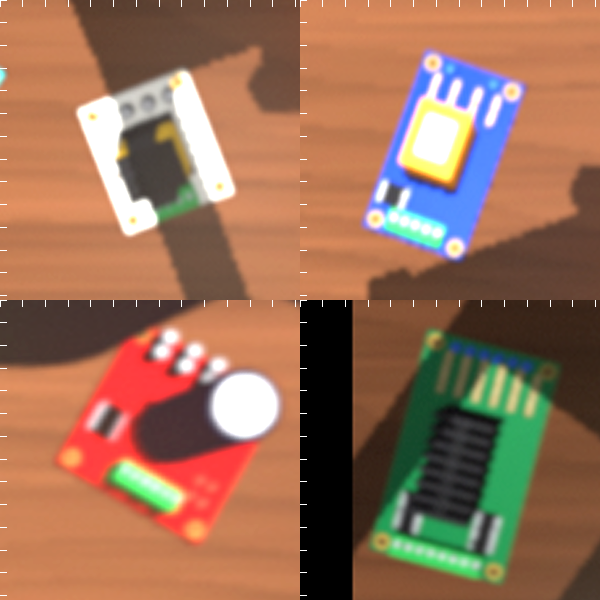

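View pics/tg.png

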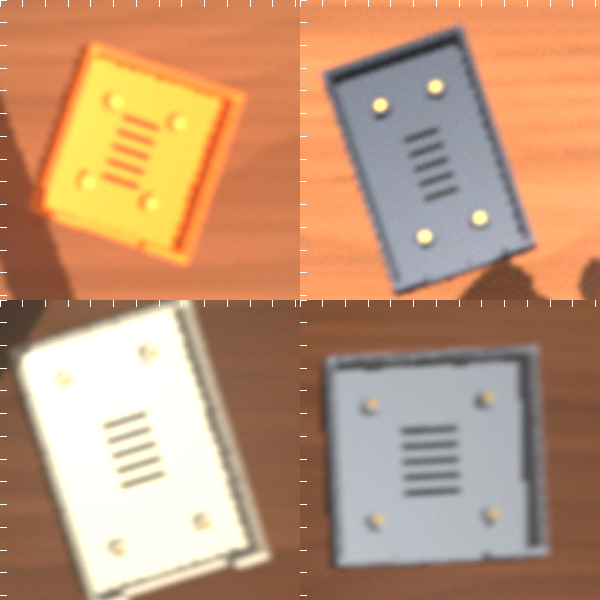

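The openings of ivory and charcoal look to be at the bottom. Grey and orange need another viewpoint, so I'll check with a scene crop.

Run:
```python
import cv2,numpy as np
s=cv2.imread("pics/scene0.png")
T=[cv2.resize(s[y-25:y+25,x-33:x+33],(396,300),interpolation=cv2.INTER_CUBIC) for x,y in((359,239),(224,204),(237,148),(195,174))]
cv2.imwrite("pics/ts.png",np.vstack([np.hstack(T[:2]),np.hstack(T[2:])]))
```

```text
(no output)
```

View pics/ts.png

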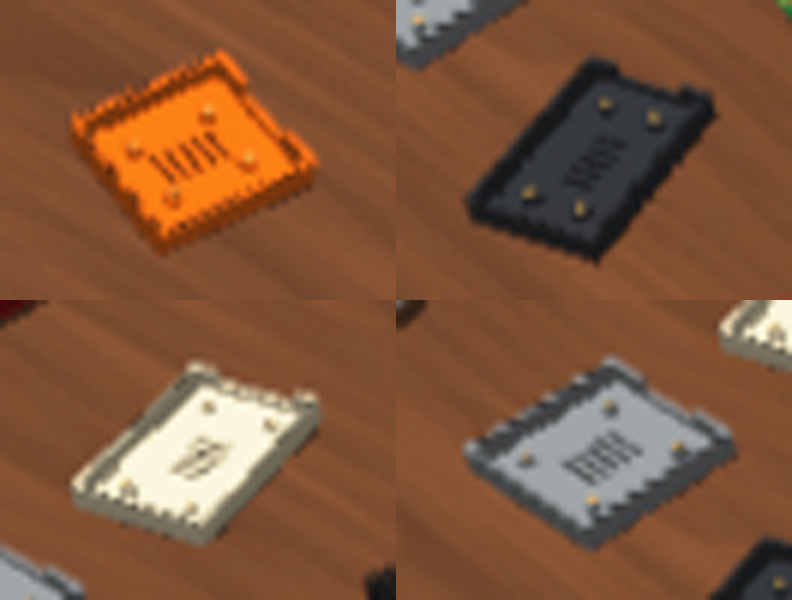

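All four openings face −x, toward the robot, so each seating is close to the boards' present headings. Now I'll compute the poses from the corner pixels.

```bash
cat > poses.py <<'E'
import numpy as np
S=132/300
# name: tile centre, tile offset, corners TL,TR,BR,BL (px), true x,y size
D=dict(sensor=((408,335),(0,0),[(78,110),(185,68),(235,193),(128,236)]),
relay=((578,344),(300,0),[(430,50),(525,85),(462,260),(364,226)]),
supply=((607,-5),(0,300),[(143,321),(284,404),(200,545),(60,462)]),
driver=((443,-155),(300,300),[(428,330),(560,365),(502,582),(370,548)]),
orange=((465,165),(0,0),[(90,43),(246,95),(188,266),(33,210)]),
charcoal=((616,-190),(300,0),[(325,73),(462,27),(535,245),(398,294)]),
ivory=((424,-355),(0,300),[(10,350),(190,303),(272,557),(90,602)]),
grey=((589,-349),(300,300),[(326,357),(538,347),(549,553),(336,567)]))
poses={}
for n,(c,o,p) in D.items():
    p=np.float64(p)-o; w=np.c_[c[0]+66-p[:,1]*S,c[1]+66-p[:,0]*S]; m=w.mean(0)
    ax=(w[0]+w[1]-w[2]-w[3])/2; ay=(w[0]+w[3]-w[1]-w[2])/2
    a=np.degrees(np.arctan2(ax[1],ax[0])); b=np.degrees(np.arctan2(-ay[0],ay[1]))
    poses[n]=(m[0],m[1],(a+b)/2)
    if __name__=="__main__":print(n,m.round(1),"yaw",round(a,1),round(b,1),"size",np.hypot(*ax).round(1),np.hypot(*ay).round(1))
E
python3 poses.py
```

```text
sensor [407.2 332.1] yaw 21.7 21.7 size 59.4 50.7
relay [575.7 346.1] yaw -20.2 -19.7 size 82.3 45.1
supply [614.5 -14.6] yaw -30.6 -30.6 size 72.1 71.8
driver [ 440.2 -161.6] yaw -14.9 -14.6 size 99.0 60.0
orange [463.5 169.7] yaw -18.8 -19.2 size 78.5 72.4
charcoal [ 611.7 -181.2] yaw 18.4 19.1 size 101.8 63.8
ivory [ 422.7 -350.8] yaw 17.8 14.3 size 116.9 82.2
grey [ 586.4 -343.4] yaw 2.9 3.2 size 91.6 93.6
```

```bash
cat > g.py <<'E'
# plan.: g.py x y z yaw -> rounded shift and turn from the commanded pose, stored as the new commanded pose
import sys,json,numpy as np
def plan(x,y,z,yaw,save=True):
    X,Y,Z,A=json.load(open("cmd.json")); a=np.radians(A); d=np.array([x-X,y-Y])
    ex,ey=np.array([np.cos(a),np.sin(a)]),np.array([np.sin(a),-np.cos(a)])
    t=np.round([d@ex,d@ey,Z-z]); w=round(2*((A-yaw+180)%360-180))/2
    p=np.array([X,Y])+t[0]*ex+t[1]*ey
    if save: json.dump([*p,Z-t[2],A-w],open("cmd.json","w"))
    print("shift",t.tolist(),"turn",w,"rows",max(np.linalg.norm(t)/50,abs(w)/8.59).round(1),"->",p.round(1),Z-t[2],A-w)
if __name__=="__main__": plan(*map(float,sys.argv[1:5]))
E
echo '[499.85,-300.1,302.29,89.99]'>cmd.json; python3 g.py 440 -161.6 130 -14.7
```

```text
Traceback (most recent call last):
  File "g.py", line 10, in <module>
    if __name__=="__main__": plan(*map(float,sys.argv[1:5]))
                             ~~~~^^^^^^^^^^^^^^^^^^^^^^^^^^^
  File "g.py", line 9, in plan
    print("shift",t.tolist(),"turn",w,"rows",max(np.linalg.norm(t)/50,abs(w)/8.59).round(1),"->",p.round(1),Z-t[2],A-w)
                                             ^^^^^^^^^^^^^^^^^^^^^^^^^^^^^^^^^^^^^^^^^^^
AttributeError: 'float' object has no attribute 'round'
```

```bash
sed -i 's/max(np.linalg/round(max(np.linalg/; s/8.59).round(1)/8.59),1)/' g.py
echo '[499.85,-300.1,302.29,89.99]'>cmd.json; python3 g.py 440 -161.6 130 -14.7
```

```text
shift [138.0, -60.0, 172.0] turn 104.5 rows 12.2 -> [ 439.9 -162.1] 130.29000000000002 -14.510000000000005
```

Call:
step_arm(rows=[[[6,-3,8],8.5],[[20,-9,25],17],[[40,-17,48],25.5],[[60,-26,74],34],[[80,-35,100],42.5],[[100,-43,125],51],[[115,-50,145],59.5],[[128,-56,160],68],[[138,-60,172],76.5],[[138,-60,172],85],[[138,-60,172],93.5],[[138,-60,172],102]])

```text
time: 3.85
tool_pos: [440.0, -159.7, 130.3]
tcp_rot: [-180.0, 0.0, -12.2]
ft_force: [0.3, -0.4, -0.4]
finger_gap: 85.3
grip_force: 0.0
```

```bash
python3 - <<'E'
import json
c=json.load(open("cmd.json")); c[3]=89.99-102; json.dump(c,open("cmd.json","w"))
E
cat > ov.py <<'E'
# ov.py tag name X Y z x y yaw : wrist shot with model outline drawn (at heights z)
import sys
from h import *
def box(c,im,x,y,yaw,X,Y,z,col):
    a=np.radians(yaw); q=np.array([[1,1],[1,-1],[-1,-1],[-1,1]])*[X/2,Y/2]@np.array([[np.cos(a),np.sin(a)],[-np.sin(a),np.cos(a)]])+[x,y]
    cv2.polylines(im,[pix(c,q,z).round().astype(int)],1,col,1,cv2.LINE_AA)
E
python3 shot.py d1
python3 - <<'E'
from ov import *
import json
c={k:np.array(v) for k,v in json.load(open("pics/d1.json")).items()}; im=cv2.imread("pics/d1.png")
box(c,im,440.2,-161.6,-14.7,100,60,2,(0,0,255)); box(c,im,440.2,-161.6,-14.7,42,25,40,(255,0,255))
cv2.imwrite("pics/d1o.png",im)
E
```

```text
3.9 [ 440.1 -159.8  130.4] [-179.95   -0.    -12.74] [-26.3  -8.5 113.1   0.   75.4  76.5] [[630.0, 36.0], [533.0, -413.0], [150.0, -438.0], [292.0, 219.0]]
```

View pics/d1o.png

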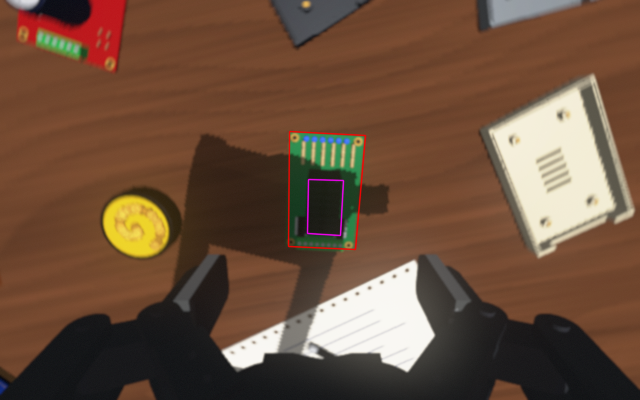

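The outline fits the driver within about 1 mm. I'll descend and grip.

```bash
python3 g.py 440.2 -161.6 20.3 -14.7
```

```text
shift [0.0, -1.0, 110.0] turn 2.5 rows 2.2 -> [ 440.1 -161.1] 20.29000000000002 -14.510000000000005
```

Call:
step_arm(rows=[[[0,-1,25],2.5],[[0,-1,60],2.5],[[0,-1,90],2.5],[[0,-1,105],2.5],[[0,-1,110],2.5],[[0,-1,110],2.5]])

```text
time: 4.5
tool_pos: [439.8, -159.9, 20.0]
tcp_rot: [-180.0, 0.1, -14.3]
ft_force: [-0.1, 1.0, 0.3]
finger_gap: 85.6
grip_force: 0.0
```

Call:
step_arm(rows=[[[0,0,0],0],[[0,0,0],0],[[0,0,0],0],[[0,0,0],0],[[0,0,0],0],[[0,0,0],0]], fingers=0, squeeze=40)

```text
time: 5.1
tool_pos: [440.6, -161.5, 21.0]
tcp_rot: [180.0, -0.1, -14.5]
ft_force: [-0.3, 0.8, 5.6]
finger_gap: 24.4
grip_force: 40.9
```

```bash
python3 g.py 440.2 -161.1 90.3 -14.5;  python3 g.py 422.7 -350.8 90.3 17.6
```

```text
shift [0.0, -0.0, -70.0] turn 0.0 rows 1.4 -> [ 440.1 -161.1] 90.29000000000002 -14.510000000000005
shift [31.0, 188.0, -0.0] turn -32.0 rows 3.8 -> [ 423.  -350.9] 90.29000000000002 17.489999999999995
```

Call:
step_arm(rows=[[[0,0,-5],0],[[0,0,-20],0],[[0,0,-45],0],[[0,0,-62],0],[[0,0,-70],0],[[0,0,-70],0]])

```text
time: 5.7
tool_pos: [440.7, -161.5, 91.4]
tcp_rot: [180.0, -0.1, -14.5]
ft_force: [0.3, -0.3, -0.7]
finger_gap: 24.4
grip_force: 40.1
```

Call:
step_arm(rows=[[[2,10,0],-3],[[6,35,0],-8],[[11,65,0],-13],[[16,95,0],-18],[[20,125,0],-23],[[26,155,0],-28],[[29,176,0],-31],[[31,188,0],-32],[[31,188,0],-32],[[31,188,0],-32]])

```text
time: 6.7
tool_pos: [422.2, -350.1, 89.0]
tcp_rot: [-179.9, 0.0, 17.4]
ft_force: [0.0, -0.6, -1.5]
finger_gap: 24.8
grip_force: 40.1
```

```bash
python3 shot.py d2
python3 - <<'E'
from ov import *
import json
c={k:np.array(v) for k,v in json.load(open("pics/d2.json")).items()}; im=cv2.imread("pics/d2.png")
box(c,im,422.7,-350.8,17.6,120,80,15,(0,0,255)); box(c,im,422.7,-350.8,17.6,120,80,0,(0,255,0))
s=r.sense();p=s["tool_pos"]; box(c,im,p[0],p[1],s["tcp_rot"][2],100,60,72,(255,0,255))
cv2.imwrite("pics/d2o.png",im)
E
```

```text
6.75 [ 422.4 -349.8   89.2] [-1.7989e+02  4.0000e-02  1.7460e+01] [-45.    7.  102.3   0.   70.8  27.5] [[491.0, -124.0], [607.0, -493.0], [337.0, -671.0], [166.0, -131.0]]
```

View pics/d2o.png

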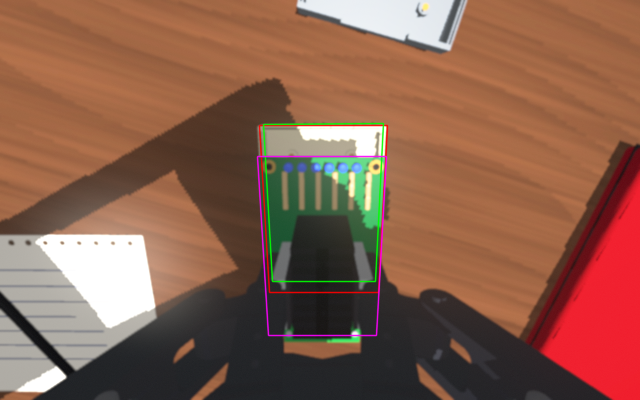

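The board sits in the grip as modelled and the base outline fits. I'll lower and release.

Call:
step_arm(rows=[[[1,0,15],0],[[1,0,35],0],[[1,0,48],0],[[1,0,56],0],[[1,0,60],0],[[1,0,61],0],[[1,0,61],0]])

```text
time: 7.45
tool_pos: [424.2, -350.8, 29.6]
tcp_rot: [180.0, -0.0, 17.5]
ft_force: [0.7, -0.1, 0.2]
finger_gap: 24.0
grip_force: 40.1
```

Call:
step_arm(rows=[[[0,0,0],0],[[0,0,0],0],[[0,0,0],0],[[0,0,-10],0],[[0,0,-40],0],[[0,0,-80],0],[[0,0,-110],0],[[0,0,-121],0]], fingers=0.55)

```text
time: 8.25
tool_pos: [425.6, -352.3, 155.4]
tcp_rot: [179.6, -0.2, 17.5]
ft_force: [-0.0, -0.6, 0.2]
finger_gap: 47.0
grip_force: 0.0
```

```bash
python3 - <<'E'
import json
X,Y,Z,A=json.load(open("cmd.json"));import math
json.dump([X+math.cos(math.radians(A)),Y+math.sin(math.radians(A)),Z-61+121,A],open("cmd.json","w"))
E
cat cmd.json; python3 shot.py d3; python3 g.py 614.5 -14.6 150 -30.6
```

```text
[423.94395290232677, -350.5814357810371, 150.29000000000002, 17.489999999999995]8.3 [ 425.6 -352.4  155.5] [179.63  -0.19  17.49] [-44.9   3.1  99.1  -0.   77.4  27.6] [[494.0, -67.0], [647.0, -548.0], [293.0, -781.0], [78.0, -79.0]]
shift [283.0, -263.0, 0.0] turn 48.0 rows 7.7 -> [614.8 -14.7] 150.29000000000002 -30.510000000000005
```

Call:
step_arm(rows=[[[10,-10,0],4],[[40,-37,0],10],[[75,-70,0],17],[[110,-102,0],23],[[145,-135,0],29],[[180,-167,0],35],[[215,-200,0],41],[[250,-232,0],45],[[273,-254,0],48],[[283,-263,0],48],[[283,-263,0],48],[[283,-263,0],48]], fingers=1)

```text
time: 9.5
tool_pos: [613.9, -15.6, 149.3]
tcp_rot: [179.9, 0.1, -30.5]
ft_force: [0.8, -0.9, -0.1]
finger_gap: 85.3
grip_force: 0.0
```

```bash
python3 shot.py s1
python3 - <<'E'
from ov import *
import json
L=lambda n:(cv2.imread(f"pics/{n}.png"),{k:np.array(v) for k,v in json.load(open(f"pics/{n}.json")).items()})
im,c=L("s1")
box(c,im,614.5,-14.6,-30.6,72,72,2,(0,0,255)); box(c,im,614.5,-14.6,-30.6,30,30,42,(255,0,255))
d,cd=L("d3"); box(cd,d,422.7,-350.8,17.6,120,80,15,(0,0,255))
cv2.imwrite("pics/m1.png",np.hstack([im[0:330,130:530],d[0:330,120:520]]))
E
python3 g.py 614.5 -14.6 20.3 -30.5
```

```text
9.55 [613.9 -16.1 149.6] [ 1.7994e+02  6.0000e-02 -3.0520e+01] [ -6.3  13.1  88.8  -0.   78.2 114.3] [[868.0, 122.0], [618.0, -302.0], [218.0, -199.0], [585.0, 421.0]]
shift [-0.0, 0.0, 130.0] turn 0.0 rows 2.6 -> [614.8 -14.7] 20.29000000000002 -30.510000000000005
```

View pics/m1.png

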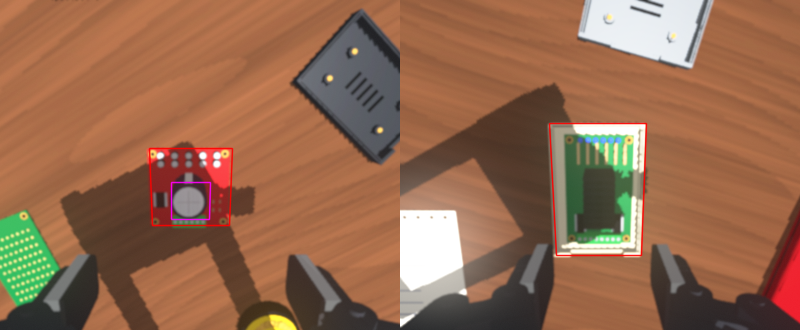

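The driver is seated inside the ivory walls and the supply outline matches. I'll grip the supply.

Call:
step_arm(rows=[[[0,0,25],0],[[0,0,65],0],[[0,0,100],0],[[0,0,122],0],[[0,0,130],0],[[0,0,130],0]])

```text
time: 10.15
tool_pos: [613.3, -15.9, 19.1]
tcp_rot: [179.9, 0.1, -30.6]
ft_force: [0.6, 0.6, -0.3]
finger_gap: 85.6
grip_force: 0.0
```

Call:
step_arm(rows=[[[0,0,0],0],[[0,0,0],0],[[0,0,0],0],[[0,0,0],0],[[0,0,0],0],[[0,0,0],0]], fingers=0)

```text
time: 10.75
tool_pos: [615.7, -14.8, 21.7]
tcp_rot: [-180.0, -0.1, -30.5]
ft_force: [-1.1, -0.0, 6.1]
finger_gap: 28.5
grip_force: 39.6
```

Call:
step_arm(rows=[[[0,0,-5],0],[[0,0,-20],0],[[0,0,-45],0],[[0,0,-62],0],[[0,0,-70],0],[[0,0,-70],0]])

```text
time: 11.35
tool_pos: [616.0, -14.8, 92.4]
tcp_rot: [-179.9, -0.2, -30.5]
ft_force: [1.0, 0.4, -1.0]
finger_gap: 29.1
grip_force: 39.5
```

```bash
python3 g.py 614.8 -14.7 90.3 -30.5;python3 g.py 587 -343.4 90.3 3
```

```text
shift [-0.0, 0.0, -70.0] turn 0.0 rows 1.4 -> [614.8 -14.7] 90.29000000000002 -30.510000000000005
shift [143.0, 297.0, -0.0] turn -33.5 rows 6.6 -> [ 587.2 -343.2] 90.29000000000002 2.989999999999995
```

Call:
step_arm(rows=[[[5,10,0],-3],[[17,35,0],-6],[[36,75,0],-10],[[56,116,0],-15],[[76,158,0],-20],[[96,200,0],-25],[[116,240,0],-29],[[131,272,0],-32],[[140,290,0],-33.5],[[143,297,0],-33.5],[[143,297,0],-33.5],[[143,297,0],-33.5]])

```text
time: 12.55
tool_pos: [587.0, -341.8, 89.5]
tcp_rot: [-179.9, 0.1, 3.0]
ft_force: [0.3, 0.2, -1.3]
finger_gap: 28.9
grip_force: 39.6
```

```bash
python3 shot.py s2
python3 - <<'E'
from ov import *
import json
c={k:np.array(v) for k,v in json.load(open("pics/s2.json")).items()}; im=cv2.imread("pics/s2.png")
box(c,im,586.4,-343.4,3,92,92,15,(0,0,255)); box(c,im,586.4,-343.4,3,92,92,0,(0,255,0))
s=r.sense();p=s["tool_pos"]; box(c,im,p[0],p[1],s["tcp_rot"][2],72,72,72,(255,0,255))
cv2.imwrite("pics/s2o.png",im[80:400,150:500])
E
```

```text
12.6 [ 587.3 -341.5   89.7] [-1.7994e+02  4.0000e-02  3.0300e+00] [-34.5  25.8  79.6   0.   74.6  52.4] [[710.0, -140.0], [730.0, -527.0], [423.0, -632.0], [394.0, -65.0]]
```

View pics/s2o.png

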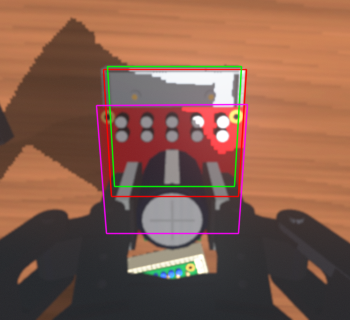

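The board and base both align with the model, so I'll lower and release.

Call:
step_arm(rows=[[[0,0,15],0],[[0,0,35],0],[[0,0,48],0],[[0,0,56],0],[[0,0,60],0],[[0,0,61],0],[[0,0,61],0]])

```text
time: 13.3
tool_pos: [587.6, -343.3, 29.8]
tcp_rot: [180.0, -0.0, 3.0]
ft_force: [0.3, -0.3, -0.5]
finger_gap: 28.8
grip_force: 39.6
```

Call:
step_arm(rows=[[[0,0,0],0],[[0,0,0],0],[[0,0,0],0],[[0,0,-10],0],[[0,0,-40],0],[[0,0,-80],0],[[0,0,-110],0],[[0,0,-121],0],[[0,0,-121],0]], fingers=0.6)

```text
time: 14.2
tool_pos: [588.5, -344.2, 153.7]
tcp_rot: [179.8, -0.2, 3.0]
ft_force: [0.6, 0.0, -0.7]
finger_gap: 51.5
grip_force: 0.0
```

```bash
python3 - <<'E'
import json
X,Y,Z,A=json.load(open("cmd.json"))
json.dump([X,Y,Z+60,A],open("cmd.json","w"))
E
python3 shot.py s3; python3 g.py 575.7 346.1 150 -20
```

```text
14.25 [ 587.5 -343.5  151. ] [ 1.7994e+02 -7.0000e-02  2.9900e+00] [-34.6  22.8  76.9  -0.   80.2  52.4] [[726.0, -86.0], [753.0, -586.0], [356.0, -722.0], [322.0, 7.0]]
shift [24.0, -689.0, 0.0] turn 23.0 rows 13.8 -> [575.3 346.1] 150.29000000000002 -20.010000000000005
```

Call:
step_arm(rows=[[[0,-15,0],0],[[2,-50,0],0],[[4,-100,0],0],[[6,-150,0],0],[[8,-200,0],0],[[10,-250,0],0],[[11,-300,0],0],[[13,-350,0],0],[[14,-400,0],0],[[16,-450,0],0],[[18,-500,0],0],[[19,-540,0],0]], fingers=1)

```text
time: 15.45
tool_pos: [575.2, 200.3, 147.7]
tcp_rot: [180.0, 0.2, 3.1]
ft_force: [0.3, -0.0, -0.7]
finger_gap: 85.4
grip_force: 0.0
```

Call:
step_arm(rows=[[[2,-45,0],7],[[3,-90,0],14],[[4,-125,0],20],[[5,-142,0],23],[[5,-149,0],23],[[5,-149,0],23],[[5,-149,0],23]])

```text
time: 16.15
tool_pos: [574.5, 345.1, 149.2]
tcp_rot: [179.9, 0.1, -20.0]
ft_force: [-0.2, -0.3, -1.1]
finger_gap: 85.4
grip_force: 0.0
```

```bash
python3 shot.py r1
python3 - <<'E'
from ov import *
import json
L=lambda n:(cv2.imread(f"pics/{n}.png"),{k:np.array(v) for k,v in json.load(open(f"pics/{n}.json")).items()})
im,c=L("r1")
box(c,im,575.7,346.1,-20,82,46,2,(0,0,255)); box(c,im,575.7,346.1,-20,28,22,42,(255,0,255))
d,cd=L("s3"); box(cd,d,586.4,-343.4,3,92,92,15,(0,0,255))
cv2.imwrite("pics/m2.png",np.hstack([im[0:330,130:530],d[0:330,120:520]]))
E
python3 g.py 575.7 346.1 20.3 -20
```

```text
16.2 [574.9 344.9 149.5] [ 1.7993e+02  4.0000e-02 -2.0000e+01] [ 26.6  21.5  78.7  -0.   79.9 136.6] [[799.0, 527.0], [631.0, 64.0], [219.0, 92.0], [467.0, 769.0]]
shift [0.0, -0.0, 130.0] turn 0.0 rows 2.6 -> [575.3 346.1] 20.29000000000002 -20.010000000000005
```

View pics/m2.png

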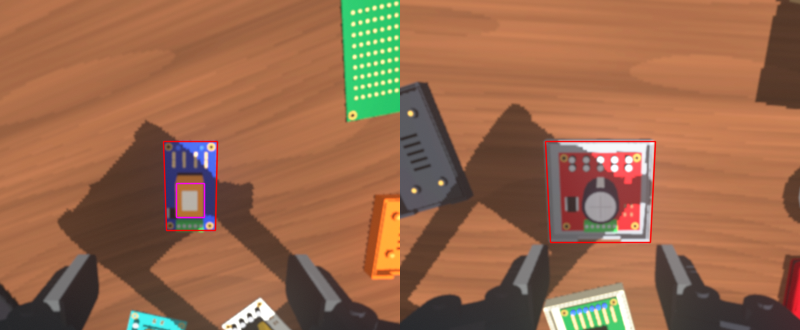

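Supply is seated and the relay outline matches. I'll grip the relay.

Call:
step_arm(rows=[[[0,0,25],0],[[0,0,65],0],[[0,0,100],0],[[0,0,122],0],[[0,0,130],0],[[0,0,130],0]])

```text
time: 16.8
tool_pos: [574.5, 344.7, 19.0]
tcp_rot: [179.9, 0.1, -20.1]
ft_force: [-0.8, 0.1, 0.9]
finger_gap: 85.5
grip_force: 0.0
```

Call:
step_arm(rows=[[[0,0,0],0],[[0,0,0],0],[[0,0,0],0],[[0,0,0],0],[[0,0,0],0],[[0,0,0],0]], fingers=0)

```text
time: 17.4
tool_pos: [575.8, 346.5, 21.3]
tcp_rot: [-179.9, -0.1, -20.0]
ft_force: [-0.7, 0.2, 5.8]
finger_gap: 21.8
grip_force: 40.7
```

Call:
step_arm(rows=[[[0,0,-5],0],[[0,0,-20],0],[[0,0,-45],0],[[0,0,-62],0],[[0,0,-70],0],[[0,0,-70],0]])

```text
time: 18.0
tool_pos: [576.4, 346.7, 92.6]
tcp_rot: [-179.9, -0.1, -20.0]
ft_force: [0.6, 0.2, -0.6]
finger_gap: 21.2
grip_force: 40.0
```

```bash
python3 g.py 575.3 346.1 90.3 -20;python3 g.py 612 -181.2 90.3 18.7
```

```text
shift [0.0, 0.0, -70.0] turn 0.0 rows 1.4 -> [575.3 346.1] 90.29000000000002 -20.010000000000005
shift [215.0, 483.0, -0.0] turn -38.5 rows 10.6 -> [ 612.  -181.3] 90.29000000000002 18.489999999999995
```

Call:
step_arm(rows=[[[6,14,0],-3],[[22,50,0],-6],[[43,96,0],-10],[[64,143,0],-14],[[85,190,0],-18],[[106,237,0],-22],[[127,284,0],-26],[[148,331,0],-30],[[169,378,0],-33],[[188,422,0],-36],[[204,459,0],-38],[[213,477,0],-38.5]])

```text
time: 19.2
tool_pos: [610.9, -179.3, 89.0]
tcp_rot: [180.0, 0.1, 18.4]
ft_force: [-0.1, 0.6, -1.2]
finger_gap: 21.5
grip_force: 39.9
```

```bash
python3 - <<'E'
import json
json.dump([575.3+0,346.1,90.29,-20.01],open("cmd.json","w"))
E
cat > /tmp/a.py <<'E'
import json,math
X,Y,Z,A=575.3,346.1,90.29,-20.01;a=math.radians(A)
json.dump([X+213*math.cos(a)+477*math.sin(a),Y+213*math.sin(a)-477*math.cos(a),Z,A+38.5],open("cmd.json","w"))
E
python3 /tmp/a.py; cat cmd.json; python3 g.py 612 -181.2 90.3 18.7; python3 shot.py r2
```

```text
[612.2199730404966, -174.9901223307624, 90.29, 18.49]shift [-2.0, 6.0, -0.0] turn 0.0 rows 0.1 -> [ 612.2 -181.3] 90.29 18.49
19.25 [ 611.1 -180.9   89.1] [1.7994e+02 9.0000e-02 1.8310e+01] [-21.   19.8  87.4  -0.1  72.8  50.7] [[676.0, 47.0], [798.0, -320.0], [530.0, -504.0], [352.0, 35.0]]
```

Call:
step_arm(rows=[[[0,0,0],0],[[0,0,0],0],[[0,0,0],0]])

```text
time: 19.55
tool_pos: [611.8, -173.4, 89.7]
tcp_rot: [-179.9, 0.0, 18.6]
ft_force: [-0.5, -0.2, -0.7]
finger_gap: 21.3
grip_force: 39.9
```

It was overshoot, and the arm has settled at the commanded pose. I'll apply the correction and check numerically against the base.

Call:
step_arm(rows=[[[-1,3,0],0],[[-2,6,0],0],[[-2,6,0],0],[[-2,6,0],0]])

```text
time: 19.95
tool_pos: [612.2, -181.2, 90.4]
tcp_rot: [180.0, -0.0, 18.5]
ft_force: [-0.2, 0.5, -1.2]
finger_gap: 21.3
grip_force: 39.9
```

Call:
step_arm(rows=[[[0,0,15],0],[[0,0,35],0],[[0,0,48],0],[[0,0,56],0],[[0,0,60],0],[[0,0,61],0],[[0,0,61],0]])

```text
time: 20.65
tool_pos: [612.5, -181.4, 29.6]
tcp_rot: [180.0, -0.0, 18.5]
ft_force: [-1.1, -0.6, -1.4]
finger_gap: 21.4
grip_force: 39.9
```

Force is normal and there is no contact. I'll release, rise and go to the sensor.

Call:
step_arm(rows=[[[0,0,0],0],[[0,0,0],0],[[0,0,0],0],[[0,0,-10],0],[[0,0,-40],0],[[0,0,-80],0],[[0,0,-110],0],[[0,0,-121],0],[[0,0,-121],0],[[0,0,-121],0]], fingers=0.5)

```text
time: 21.65
tool_pos: [611.5, -181.1, 149.1]
tcp_rot: [-179.9, 0.1, 18.5]
ft_force: [-0.1, -0.3, -1.3]
finger_gap: 42.8
grip_force: 0.0
```

```bash
python3 - <<'E'
import json
X,Y,Z,A=json.load(open("cmd.json"))
json.dump([X,Y,Z+60,A],open("cmd.json","w"))
E
python3 shot.py r3; python3 g.py 560 0 150 18.5; python3 g.py 407.2 332.1 150 21.7
```

```text
21.7 [ 611.  -180.9  148.1] [-1.7989e+02  1.4000e-01  1.8490e+01] [-21.1  16.7  84.7  -0.   78.8  50.4] [[674.0, 101.0], [831.0, -366.0], [491.0, -599.0], [262.0, 85.0]]
shift [8.0, -189.0, 0.0] turn 0.0 rows 3.8 -> [5.599e+02 5.000e-01] 150.29000000000002 18.49
shift [-40.0, -363.0, 0.0] turn -3.0 rows 7.3 -> [406.8 332. ] 150.29000000000002 21.49
```

Call:
step_arm(rows=[[[1,-20,0],0],[[3,-60,0],0],[[5,-105,0],0],[[6,-150,0],0],[[7,-178,0],0],[[8,-189,0],0]], fingers=1)

```text
time: 22.3
tool_pos: [557.5, 3.1, 147.9]
tcp_rot: [-179.9, 0.2, 18.6]
ft_force: [-0.7, 0.1, 0.7]
finger_gap: 85.4
grip_force: 0.0
```

Call:
step_arm(rows=[[[-3,-30,0],0],[[-8,-75,0],0],[[-13,-122,0],0],[[-19,-170,0],0],[[-24,-218,0],0],[[-29,-266,0],-1],[[-34,-310,0],-2],[[-38,-342,0],-3],[[-40,-357,0],-3],[[-40,-363,0],-3],[[-40,-363,0],-3],[[-40,-363,0],-3]])

```text
time: 23.5
tool_pos: [407.4, 330.8, 149.9]
tcp_rot: [180.0, 0.0, 21.4]
ft_force: [0.4, -0.4, 0.6]
finger_gap: 85.5
grip_force: 0.0
```

```bash
python3 shot.py n1
python3 - <<'E'
from ov import *
import json
L=lambda n:(cv2.imread(f"pics/{n}.png"),{k:np.array(v) for k,v in json.load(open(f"pics/{n}.json")).items()})
im,c=L("n1")
# numeric check: white board blob at z=2 in world
o=ortho(im,c,407.2+50,332.1+50,300,300,3,2); hsv=cv2.cvtColor(o,cv2.COLOR_BGR2HSV)
for V in(110,140,170):
    m=((hsv[...,1]<60)&(hsv[...,2]>V)).astype(np.uint8)
    n,l,st,_=cv2.connectedComponentsWithStats(m); k=[i for i in range(1,n) if st[i,4]>60]
    pts=np.argwhere(np.isin(l,k))[:,::-1].astype(np.float32)
    (u,v),s,a=cv2.minAreaRect(pts); print(V,457.2-v/3,382.1-u/3,np.array(s)/3,a)
cv2.imwrite("pics/n1o.png",o)
E
python3 g.py 407.2 332.1 20.3 21.7
```

```text
23.55 [407.5 330.8 150. ] [1.7997e+02 2.0000e-02 2.1390e+01] [ 33.5  -0.5 103.4  -0.   77.2 102.1] [[456.0, 616.0], [636.0, 157.0], [308.0, -95.0], [45.0, 578.0]]
110 407.8816813151042 332.5411265055339 [59.77479045 51.52381388] 68.78203582763672
140 408.2927530924479 332.14417928059896 [58.95870463 50.88554382] 68.34400939941406
170 438.6666684468587 319.6666605631511 [11.77662404  5.66470528] 63.43495178222656
shift [0.0, 0.0, 130.0] turn 0.0 rows 2.6 -> [406.8 332. ] 20.29000000000002 21.49
```

The numeric check agrees: (408, 332), heading 21.5°, size 59×51. It is the white board, not a turquoise one. I'll grip it.

Call:
step_arm(rows=[[[1,0,25],0],[[1,0,65],0],[[1,0,100],0],[[1,0,122],0],[[1,0,130],0],[[1,0,130],0]])

```text
time: 24.15
tool_pos: [407.4, 331.2, 19.3]
tcp_rot: [180.0, 0.1, 21.4]
ft_force: [-0.5, 0.9, 1.0]
finger_gap: 85.5
grip_force: 0.0
```

Call:
step_arm(rows=[[[0,0,0],0],[[0,0,0],0],[[0,0,0],0],[[0,0,0],0],[[0,0,0],0],[[0,0,0],0]], fingers=0)

```text
time: 24.75
tool_pos: [408.3, 332.9, 21.3]
tcp_rot: [-180.0, -0.1, 21.5]
ft_force: [-0.1, -0.7, 6.5]
finger_gap: 24.9
grip_force: 40.9
```

Call:
step_arm(rows=[[[0,0,-5],0],[[0,0,-20],0],[[0,0,-45],0],[[0,0,-62],0],[[0,0,-70],0],[[0,0,-70],0]])

```text
time: 25.35
tool_pos: [408.6, 333.1, 92.2]
tcp_rot: [-180.0, -0.2, 21.5]
ft_force: [-0.2, 0.5, -1.4]
finger_gap: 25.5
grip_force: 40.0
```

```bash
echo '[407.7,332.4,20.29,21.49]'>cmd.json; python3 g.py 407.7 332.4 90.3 21.5;python3 g.py 463.5 169.7 90.3 -19
```

```text
shift [0.0, 0.0, -70.0] turn 0.0 rows 1.4 -> [407.7 332.4] 90.28999999999999 21.49
shift [-8.0, 172.0, -0.0] turn 40.5 rows 4.7 -> [463.3 169.4] 90.28999999999999 -19.01
```

Call:
step_arm(rows=[[[0,10,0],4],[[-2,35,0],10],[[-3,65,0],17],[[-5,95,0],24],[[-6,125,0],31],[[-7,150,0],36],[[-8,166,0],39],[[-8,172,0],40.5],[[-8,172,0],40.5],[[-8,172,0],40.5],[[-8,172,0],40.5]])

```text
time: 26.45
tool_pos: [462.7, 170.2, 90.0]
tcp_rot: [180.0, 0.0, -18.9]
ft_force: [-0.0, -0.7, 0.1]
finger_gap: 25.5
grip_force: 40.0
```

Call:
step_arm(rows=[[[0,0,15],0],[[0,0,35],0],[[0,0,48],0],[[0,0,56],0],[[0,0,60],0],[[0,0,61],0],[[0,0,61],0]])

```text
time: 27.15
tool_pos: [463.6, 169.6, 29.7]
tcp_rot: [-180.0, -0.0, -19.0]
ft_force: [-1.1, 0.4, 0.0]
finger_gap: 25.2
grip_force: 40.1
```

Call:
step_arm(rows=[[[0,0,0],0],[[0,0,0],0],[[0,0,0],0],[[0,0,-10],0],[[0,0,-40],0],[[0,0,-80],0],[[0,0,-110],0],[[0,0,-121],0],[[0,0,-121],0],[[0,0,-121],0]], fingers=0.55)

```text
time: 28.15
tool_pos: [462.6, 169.3, 149.3]
tcp_rot: [180.0, 0.1, -19.0]
ft_force: [-0.0, 0.9, -0.1]
finger_gap: 47.0
grip_force: 0.0
```

```bash
python3 shot.py n3
python3 - <<'E'
from ov import *
import json
L=lambda n:(cv2.imread(f"pics/{n}.png"),{k:np.array(v) for k,v in json.load(open(f"pics/{n}.json")).items()})
T=[]
for n,x,y,a,X,Y,BX,BY,al in (("d3",422.7,-350.8,17.6,120,80,100,60,1),("s3",586.4,-343.4,3,92,92,72,72,1),("r3",611.7,-181.2,18.7,102,66,82,46,2),("n3",463.5,169.7,-19,78,70,58,50,1.2)):
    im,c=L(n); o=ortho(im,c,x+70,y+70,392,300,2.8,10)
    o=cv2.convertScaleAbs(ortho(im,c,x+75,y+98,392,300,2,10),alpha=al)
    T.append(o)
cv2.imwrite("pics/fin.png",np.vstack([np.hstack(T[:2]),np.hstack(T[2:])]))
E
```

```text
28.2 [462.1 169.1 148.5] [ 1.7992e+02  1.3000e-01 -1.9010e+01] [ 14.1  -5.5 108.4  -0.   77.3 123.1] [[684.0, 355.0], [524.0, -111.0], [112.0, -89.0], [348.0, 592.0]]
```

View pics/fin.png

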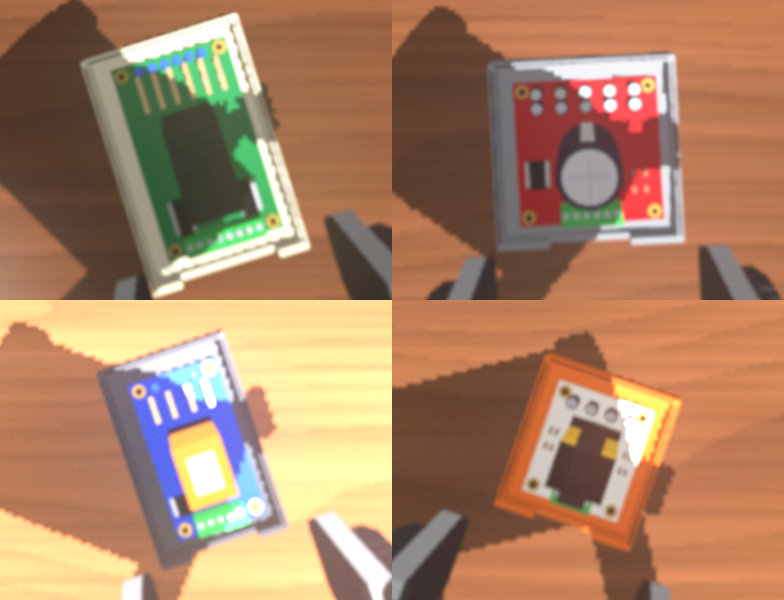

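All four boards lie inside their walls with terminals at the openings: driver (215,235), supply (590,215), relay (225,520) and sensor (575,500). The arm is clear, so I'm handing in.

```bash
python3 -c "
from bench import r
print(r.hand_in())"
```

```text
the job is handed in; nothing more can be done
None
```

I put all four boards in their matching bases with their terminals at the cable openings, as the last wrist-camera pictures show; I never touched the bare board or the turquoise look-alikes, and handed in at about 28 s on the robot clock.

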